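# Screw the lid back on the sauce canister

### The job

We are about to drive off: take the larger of the two lids from the tray and screw it onto the sauce canister. Set it level on the neck, turn it backward (anticlockwise) until you feel it drop into the thread start, then screw it clockwise until it is fully home, and let go. Do it gently, without pressing hard or forcing it against the threads, and leave everything else on the counter where it is.

Things in the scene. Friction and masses are not known exactly. Their poses are not given: they have to be found in the camera images.
- lid: The larger of two white plastic lids on the tray, 65 to 125 g: a round cap 72 mm across with a hollow skirt; its flat top is 22.7 mm above the skirt's lower edge and carries an upright finger bar. Origin: on the axis at the skirt's lower edge. z up through the top, x along the bar, y across its thickness. At the start it lies skirt down on the tray floor, 4 mm above the counter.
- bar (a point): Middle of the top of the lid's finger bar, 50.7 mm above the lid's origin. The bar is 14 mm thick (y), 49 mm long (x) and stands 28 mm above the lid's flat top.
- lug (a point): Inner face of one of three equal lugs inside the lid's skirt (this one under the lid's +x, the others 120 degrees on), just above the lower edge. Each is 11 mm long round the skirt, 3 mm thick, and reaches in to 27.5 mm from the axis.
- canister: Steel sauce canister, 92 mm across, 150 mm tall, fixed in a square aluminium holder (130 mm wide, four corner posts 38 mm high). Origin: centre of its foot, 8 mm above the counter; z up. The white threaded collar round its 52 mm neck does not turn, but is clamped on at any angle and this pose does NOT tell which: find the thread starts by feel, or see them from above.
- mouth (a point): On the canister's axis, top of the free sealing ring, 158 mm above the counter; z up. The grey ring (48 mm across) is sprung: it can sink 4.4 mm, pushing back with 2 N at first and 4 N more per mm. The neck below widens by a taper to 52 mm, so a lid up to 2 or 3 mm off centre still slips over it; the lid then has 1.5 mm of play all round.
- threads (a point): On the canister's axis, 12 mm below the mouth. The collar (63 mm over its threads) has three equal thread segments, 3 mm thick, each running 81 degrees clockwise (from above) and 5.4 mm down to an upright stop rib; past the rib is a 34 degree open slot, then the next thread start. While the lid's lugs ride on the threads or ribs, the lid's origin is 4.5 mm below to 1 mm above this point.
- dropped (a point): On the canister's axis, 18.7 mm below the mouth: where the lid's origin comes to rest when its lugs have dropped into the slots (lid on the sealing ring). Turning a riding lid anticlockwise it may step 3 mm down off a rib, then climbs gently to the thread start and drops 7 mm, after 110 degrees at most. The slot gives about 13 degrees of play; clockwise before the drop, or on anticlockwise after it, jams on a rib.
- home (a point): On the canister's axis, 21.1 mm below the mouth: where the lid's origin is when properly home, sealing ring pressed 2.4 mm. From the slots, clockwise turning takes the lugs under the threads, which draw the lid down 0.67 mm per 10 degrees, ever stiffer. It is home after 60 to 75 degrees; some 19 degrees further the lugs hit the stop ribs and it jams. It stays by friction when let go.
- lid_small: Bystander: a smaller white lid of the same kind, 52 mm across, 36 mm tall with its bar, on the same tray; it does not fit. Origin: centre of its lower edge.
- tray: Fixed steel drip tray 240 x 130 x 12 mm (long side along x) with 4 mm floor and walls, on which both lids lie. Origin: centre of its underside, on the counter.
- shaker: Bystander: steel shaker 44 mm across, 82 mm tall, between tray and canister. Origin: centre of its foot.
- spoon: Bystander: steel spoon 170 mm long lying along its x. Origin: under its middle.
- squeeze: Bystander: white squeeze bottle 58 mm across, 185 mm tall. Origin: centre of its foot.
- jar: Bystander: amber glass jar 76 mm across, 120 mm tall. Origin: centre of its foot.
- can: Bystander: can 72 mm across, 100 mm tall. Origin: centre of its foot.
- spray: Bystander: white spray bottle with black head, 76 mm across, 196 mm tall. Origin: centre of its foot.
Mind the look-alikes: they are no part of the job. Leave any blue or yellow look-alike of the lid alone.

How it is judged:
By the outcome, as a careful person would: the job done as asked, in the order asked, and still so for the second after the job is handed in, with the robot touching nothing.
It also fails if it takes over 72 s, if anything falls off the work surface, if the arm or the gripper's body presses on something with over 40 N, if the wrist force passes 120 N, or if a joint passes its speed limit or range.

### The arm

A 6-joint arm with a two-finger parallel gripper is mounted at the origin on the work surface. World frame = base frame: x ahead of the robot, y to its left, z up, the work surface at z = 0. Lengths are in m, angles in degrees, forces in N, time in s.
With the tool pointing down it reaches from about 0.25 to 0.725 m from the base axis. Payload 9.7 kg.
Tool frame: the origin (TCP) lies at the very end of the fingers, on their centre line; the grasp point (between the pads) lies 19 mm behind it (bot.grip_point_offset is the z of the grasp point in the tool frame, in m); z points along the fingers, x is the direction in which the jaws open and shut, and the axes are right-handed (so a half turn about z gives the same grasp; the last joint's range is limited). The gripper opens to 85 mm and grips with 20 to 120 N. Pads are 22 mm wide; open, the fingers measure 114 mm over their backs; the gripper's body (76 mm by 85 mm) begins 54 mm behind the grasp point. The pads swing forward as they close: fully open they stand 13 mm farther back than shut.
Start: joints at [-71.448, 4.979, 10.078, 95.1, 0, 90], TCP at [0.175, -0.521, 0.231] pointing down, gripper open.
Joint ranges: [-179.16, 179.16], [-48.56, 103.87], [-65.8, 70.77], [-126.05, 130.52], [-82.76, 87.17], [-180, 180]. Speed limits (degrees/s): [127.2, 127.2, 147.25, 180, 180, 180].

### API

Orientations are given as [roll, pitch, yaw] about the fixed x, y, z axes, in that order (R = Rz(yaw) Ry(pitch) Rx(roll)).
In Python, from workcell import get_obs, viewer, job_done, bot gives the robot as it stands.
- The arm moves only by the shell command python3 -m handwheel 'ROWS' [FORCE]. ROWS is JSON, a list of rows, each a list of 5 numbers: the closure, from 0 (fully open) to 1 (shut), then the shift along the world's x, y, z in m, then the turn about the world's z in degrees. A call has 1 to 5 rows; each row is the pose to reach, as a shift and turn from the pose measured when the call began; what a row does not reach only later rows make up. A row lasts 1/10 s, in which the tool goes at most 50 mm and 8.59 degrees, less where a joint would pass 70% of its speed; a pose out of reach is approached as far as the arm can. A call with a gripper value outside its range is refused whole. The fingers move at their own pace and stop on an object; FORCE is the grip in N (left out, the last holds). Time passes only in rows, so rows that repeat a pose let the fingers close. It gives the time, the measured TCP pose, the force and the opening at its end, in the units of the state.
- get_obs(): the state, without advancing time (a new reading comes with each control period).
- viewer.camera(name): name is "scene" or "top" or "wrist"; returns a dict with "color" (480x640x3 uint8, blue, green, red), "K" (3x3 intrinsics, pixels), "dist_coeffs" ([k1, k2, p1, p2, k3] as OpenCV has them; the pictures are not rectified), "origin" and "orientation" of the camera in the world. Camera axes: x right, y down, z forward; pixel columns grow to the right and rows downward; lengths in m; the calibration is good to about 2 mm. A picture is of the moment at which its call begins. There is no depth.
- job_done(): hands the job in, once; it reports no verdict.
The state is a dict: "time": time; "q": joint angles; "qd": joint speeds; "joint_efforts": joint torques, N m; "ee_pos": TCP position; "tcp_rot": TCP orientation; "wrist_force": force on the tool from outside, world axes, zero at the start; "torque": the same for the moment, N m; "opening": finger opening in m.
Only numpy, scipy, OpenCV 4.12 (cv2) and the standard library are available. Lean on these libraries where they do the work, as an engineer would, in place of code of your own. Each camera call takes 0.05 s, during which the arm holds its last target.

## Working session

There is one attempt and no reset: what is moved stays moved. The work goes in short steps, Python scripts to look and compute and a shell command to move; the robot and the scene stay as the last step left them, time stands still between calls to the robot, and variables do not carry over. Pictures are saved under pics/ and viewed, and the job is handed in when it is done.

```bash
mkdir -p pics; ls; python3 - <<'E'
from workcell import get_obs, viewer, bot
import cv2
print(get_obs(), bot.grip_point_offset)
for n in ["scene","top","wrist"]:
    c=viewer.camera(n); cv2.imwrite(f"pics/{n}0.png",c["color"]); print(n,c["K"],c["dist_coeffs"],c["origin"],c["orientation"])
E
```

```text
pics
{'time': 0.0, 'q': array([-7.14477384e+01,  5.01103254e+00,  1.00347512e+01,  9.50992793e+01,
       -2.63167290e-04,  8.99995848e+01]), 'qd': array([ 0.04944458,  0.02573931,  0.04399069, -0.03503279,  0.08318166,
       -0.03837637]), 'joint_efforts': array([ 2.94137899e-03, -5.20390785e+01,  4.64808333e+01,  1.62711809e-02,
        3.01927366e-05,  1.83520228e-05]), 'ee_pos': array([ 0.17492022, -0.52120515,  0.23058638]), 'tcp_rot': array([ 1.79999737e+02,  7.55606308e-02, -7.14473232e+01]), 'wrist_force': array([-1.0011928 , -0.49857208, -0.93776662]), 'torque': array([ 0.02998007, -0.00445748, -0.01785053]), 'opening': 0.085243657764652} -0.0187
scene [[594.37667564   0.         323.82175193]
 [  0.         594.37667564 235.45440188]
 [  0.           0.           1.        ]] [0.04472985 0.         0.         0.         0.        ] [ 0.94194431 -0.51432987  1.24993989] [-1.49690061e+02  1.32090410e-01  3.92827615e+01]
top [[497.21647294   0.         323.48014153]
 [  0.         497.21647294 244.87784595]
 [  0.           0.           1.        ]] [-0.12476432  0.          0.          0.          0.        ] [ 0.45972914 -0.01675957  1.32617964] [-177.38394624    0.75582143  -89.70395965]
wrist [[412.33244101   0.         318.27907974]
 [  0.         412.33244101 236.13119945]
 [  0.           0.           1.        ]] [-0.08438991  0.          0.          0.          0.        ] [ 0.24116435 -0.50030002  0.37431173] [ 1.64090624e+02  3.68062867e-02 -7.14784710e+01]
```

View pics/scene0.png

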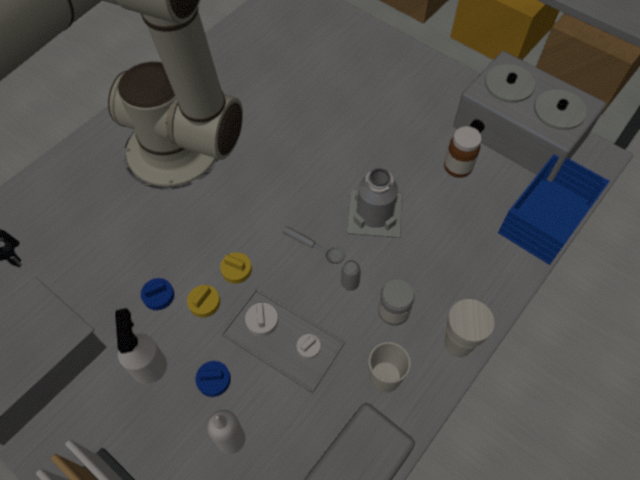

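View pics/top0.png

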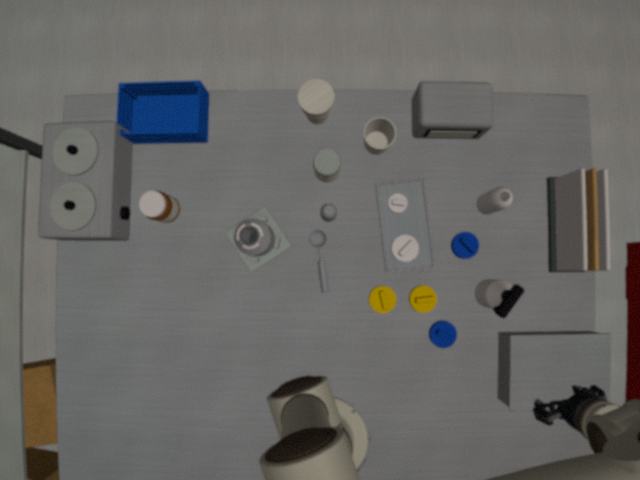

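View pics/wrist0.png

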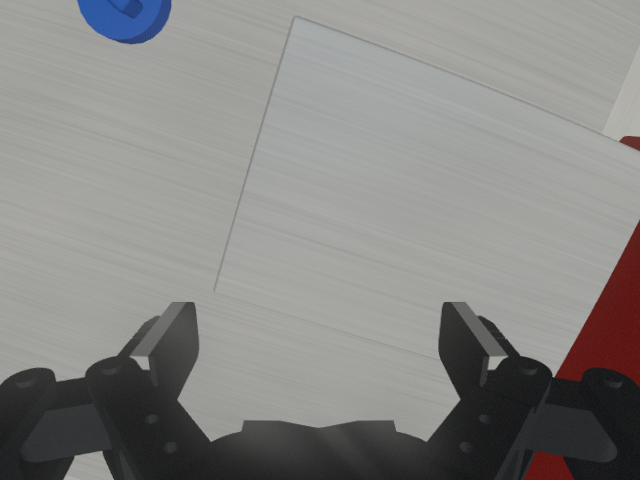

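The top view shows two white lids on the tray, the larger at about (405,248) and the smaller at (398,203). The yellow lids (383,299) and (423,299) and the blue lids (465,245) and (442,334) are off the tray, so they are look-alikes. The canister is at (252,237). The lid at (405,248) fits the description; I'll confirm it in a crop and measure it.

```bash
cat > h.py <<'E'
import numpy as np, cv2
from scipy.spatial.transform import Rotation as R
from workcell import get_obs, viewer, bot
def ray(c,uv):
    p=cv2.undistortPoints(np.array([[uv]],float),np.array(c["K"]),np.array(c["dist_coeffs"]))[0,0]
    d=R.from_euler('xyz',c["orientation"],degrees=True).apply([p[0],p[1],1]); return np.array(c["origin"]),d
def onz(c,uv,z):
    o,d=ray(c,uv); return o+d*(z-o[2])/d[2]
def proj(c,P):
    r=R.from_euler('xyz',c["orientation"],degrees=True).inv()
    rv=r.as_rotvec(); t=-r.apply(c["origin"])
    return cv2.projectPoints(np.array([P],float),rv,t,np.array(c["K"]),np.array(c["dist_coeffs"]))[0][0,0]
def tri(l):
    A=np.zeros((3,3));b=np.zeros(3)
    for o,d in l:
        d=d/np.linalg.norm(d);M=np.eye(3)-np.outer(d,d);A+=M;b+=M@o
    return np.linalg.solve(A,b)
E
python3 - <<'E'
from h import *
t=viewer.camera("top");s=viewer.camera("scene")
a=cv2.resize(t["color"][180:280,370:440],None,fx=6,fy=6,interpolation=cv2.INTER_CUBIC)[:600]
b=cv2.resize(s["color"][290:370,220:340],None,fx=3,fy=3,interpolation=cv2.INTER_CUBIC)
b=cv2.copyMakeBorder(b,0,600-b.shape[0],0,0,cv2.BORDER_CONSTANT)
cv2.imwrite("pics/crop1.png",np.hstack([a,b]))
k=cv2.resize(t["color"][200:275,220:300],None,fx=7.5,fy=7.5,interpolation=cv2.INTER_CUBIC); cv2.imwrite("pics/can1.png",k)
for uv in [(405,248),(398,203)]: print(onz(t,uv,.0267))
print(onz(t,(252,237),.158))
for n,c in(("t",t),("s",s)):
    m=cv2.inRange(cv2.cvtColor(c["color"],cv2.COLOR_BGR2GRAY),190,255)
    for q in cv2.findContours(m,0,2)[0]:
        if 60<cv2.contourArea(q)<2500: print(n,cv2.contourArea(q),cv2.fitEllipse(q),onz(c,cv2.fitEllipse(q)[0],.0267).round(4))
E
```

```text
[ 0.5118083  -0.21286062  0.0267    ]
[ 0.63021442 -0.19482831  0.0267    ]
[0.53090303 0.16805107 0.158     ]
```

View pics/crop1.png

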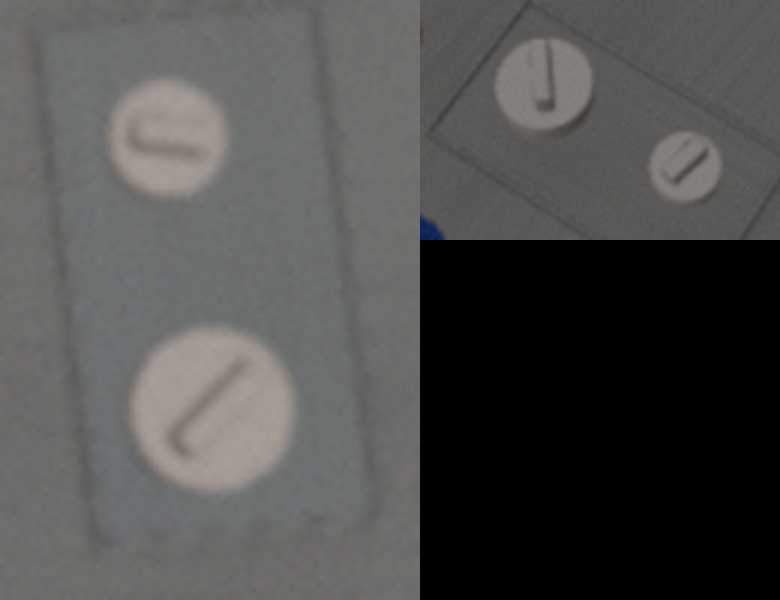

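View pics/can1.png

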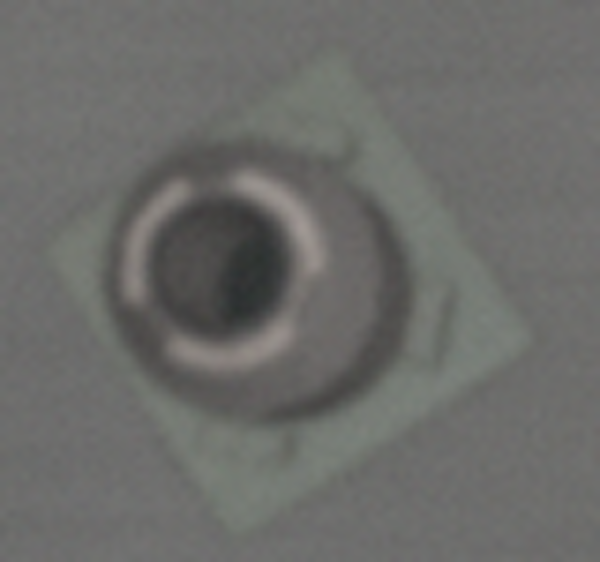

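The crop confirms it: the larger white disc with the diagonal bar is at (405,248) in the top view and (261,318) in the scene view. The canister crop shows three white thread segments with slot gaps near crop positions (210,180), (310,285) and (150,325). Now I'll measure both precisely.

```bash
python3 - <<'E'
from h import *
t=viewer.camera("top");s=viewer.camera("scene")
def seg(c,x0,y0,x1,y1,f=4):
    g=cv2.resize(cv2.cvtColor(c["color"],cv2.COLOR_BGR2GRAY)[y0:y1,x0:x1],None,fx=f,fy=f,interpolation=cv2.INTER_CUBIC)
    th,m=cv2.threshold(g,0,255,cv2.THRESH_OTSU)
    return g,th,m
for n,c,b in(("t",t,(388,230,424,266)),("s",s,(238,296,288,342))):
    g,th,m=seg(c,*b)
    q=max(cv2.findContours(m,0,2)[0],key=cv2.contourArea)
    h=cv2.convexHull(q)
    e=cv2.fitEllipse(h); uv=((e[0][0]+.5)/4-.5+b[0],(e[0][1]+.5)/4-.5+b[1])
    print(n,th,e,uv,onz(c,uv,.0267).round(4))
    # scale test
# thread ring, radial/polar sample at z=.146 (approx; thread start height?) 
g,th,m=seg(t,230,215,270,258)
q=np.argwhere(m>0)[:,::-1]
q=(q+.5)/4-.5+[230,215]
P=np.array([onz(t,p,.150)[:2] for p in q])
# keep near, circle fit
c0=np.array([.533,.170])
for it in range(10):
    r=np.linalg.norm(P-c0,axis=1);k=(r>.022)&(r<.038)
    A=np.c_[2*P[k],np.ones(k.sum())];x=np.linalg.lstsq(A,(P[k]**2).sum(1),rcond=None)[0];c0=x[:2]
print(th,"collar",c0,np.sqrt(x[2]+c0@c0),k.sum())
ang=np.degrees(np.arctan2(*(P[k]-c0).T[::-1]))%360
hst=np.histogram(ang,72,(0,360))[0];print(hst)
E
```

```text
t 132.0 ((69.91719055175781, 72.71441650390625), (106.82899475097656, 109.47489929199219), 143.35226440429688) (405.10429763793945, 247.80360412597656) [ 0.5123 -0.2131  0.0267]
s 106.0 ((92.24946594238281, 87.0914535522461), (119.7841567993164, 132.40887451171875), 63.34254455566406) (260.6873664855957, 317.3978633880615) [ 0.5116 -0.2125  0.0267]
94.0 collar [0.53471328 0.172418  ] 0.030854903484349584 5971
[ 60  31  20   6  13  48  73  77  67  73  73  74  73  74  76  72  69  67
  77  75  75  56   4   0   0   0   7  49  74  82  83  83  80  85  84  76
  99  93 100 113 116 118 118 119 111 121 117 118 119 119 117 118 117 106
 126 117 119 117 118 118 118 115 122 113  96  93  99  91  90  88  83  73]
```

```bash
python3 -m handwheel '[[0,0.02,0.02,0.04,8],[0,0.05,0.045,0.07,16],[0,0.085,0.075,0.08,24],[0,0.12,0.105,0.08,32],[0,0.155,0.135,0.08,40]]' 40 && python3 -m handwheel '[[0,0.035,0.035,0,8],[0,0.07,0.07,0,16],[0,0.1,0.1,0,24],[0,0.12,0.12,0,32],[0,0.12,0.12,0,40]]'
```

```text
time: 0.85
ee_pos: [0.3311, -0.3853, 0.3117]
tcp_rot: [180.0, -0.1, -31.1]
wrist_force: [0.9, -0.5, -1.5]
opening: 0.0851
time: 1.35
ee_pos: [0.4532, -0.2628, 0.3113]
tcp_rot: [-180.0, -0.1, 9.4]
wrist_force: [-0.2, -0.7, -0.4]
opening: 0.0858
```

```bash
python3 - <<'E'
from h import *
w=viewer.camera("wrist");cv2.imwrite("pics/w1.png",w["color"]);print(w["origin"],w["orientation"],proj(w,[.512,-.213,.0267]), get_obs()["q"].round(1))
t=viewer.camera("top");cv2.imwrite("pics/t1.png",t["color"])
E
```

```text
[ 0.44200064 -0.19526084  0.4549753 ] [ 1.64080599e+02 -5.96891155e-02  9.37581740e+00] [382.44903015 148.56638403] [-30.3   4.   18.1 104.1   0.   49.9]
```

View pics/w1.png

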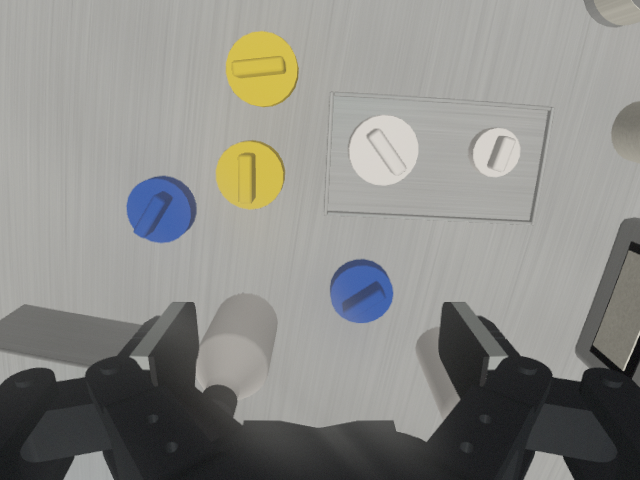

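```bash
python3 - <<'E'
from h import *
w=viewer.camera("wrist")
g=cv2.cvtColor(w["color"],cv2.COLOR_BGR2GRAY)
cr=g[105:195,335:435];m=cv2.threshold(cr,0,255,cv2.THRESH_OTSU)[1]
q=max(cv2.findContours(m,0,2)[0],key=cv2.contourArea);e=cv2.fitEllipse(cv2.convexHull(q));uv=(e[0][0]+335,e[0][1]+105)
print(e,uv,onz(w,uv,.0267))
big=cv2.resize(cr[5:85,5:95],None,fx=7,fy=7,interpolation=cv2.INTER_CUBIC)
big=cv2.createCLAHE(4,(2,2)).apply(cv2.normalize(np.clip(big,150,235),None,0,255,cv2.NORM_MINMAX))
cv2.imwrite("pics/bar1.png",big)
E
```

```text
((50.089900970458984, 42.838104248046875), (68.08670043945312, 70.9842758178711), 31.576940536499023) (385.089900970459, 147.83810424804688) [ 0.51324701 -0.21412194  0.0267    ]
```

View pics/bar1.png

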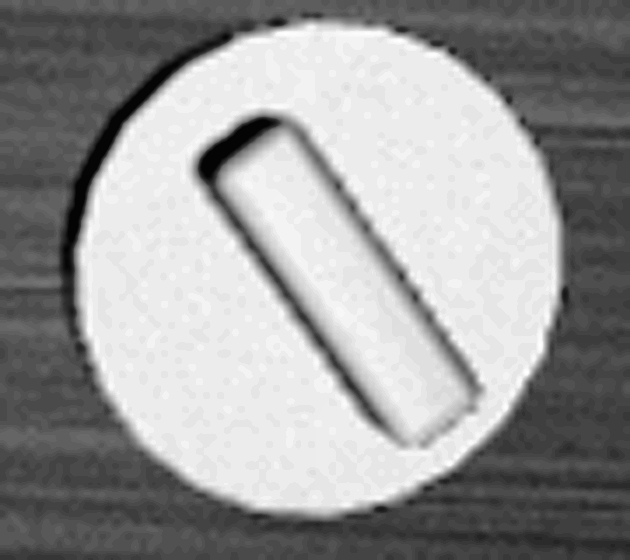

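The bar's top corners are at crop positions (215,175), (290,120), (480,395) and (415,445), with the disc centred at about (318,268).

```bash
python3 - <<'E'
from h import *
w=viewer.camera("wrist")
P=np.array([onz(w,((u+.5)/7-.5+340,(v+.5)/7-.5+110),.0547)[:2] for u,v in [(215,175),(290,120),(480,395),(415,445)]])
a=P[2]-P[1];b=P[3]-P[0]
print(P.mean(0),[np.degrees(np.arctan2(x[1],x[0])) for x in (a,b)],np.linalg.norm(a),np.linalg.norm(P[1]-P[0]))
E
```

```text
[ 0.51336026 -0.21551662] [np.float64(-44.36742983881715), np.float64(-42.884539422308826)] 0.046248693526350575 0.012381773652092016
```

```bash
python3 -m handwheel '[[0,0.014,0.045,0,8],[0,0.028,0.09,0,16],[0,0.042,0.135,0,24],[0,0.056,0.18,0,30],[0,0.07,0.225,0,37]]' && python3 -m handwheel '[[0,0.015,0.045,0,0],[0,0.03,0.09,0,0],[0,0.045,0.13,0,0],[0,0.06,0.165,0,0],[0,0.06,0.165,0,0]]'
python3 - <<'E'
from h import *
w=viewer.camera("wrist");cv2.imwrite("pics/w2.png",w["color"]);print(w["origin"],w["orientation"],proj(w,[.534,.172,.150]))
E
```

```text
time: 2.05
ee_pos: [0.521, -0.0395, 0.312]
tcp_rot: [179.9, -0.1, 45.5]
wrist_force: [0.0, 0.1, -0.3]
opening: 0.0855
time: 2.55
ee_pos: [0.582, 0.1284, 0.3104]
tcp_rot: [-180.0, -0.0, 45.5]
wrist_force: [0.3, -0.1, 0.1]
opening: 0.0855
[0.5327833  0.17605734 0.45415561] [ 1.64084097e+02 -5.97782478e-03  4.54250684e+01] [315.39210473 124.67806195]
```

View pics/w2.png

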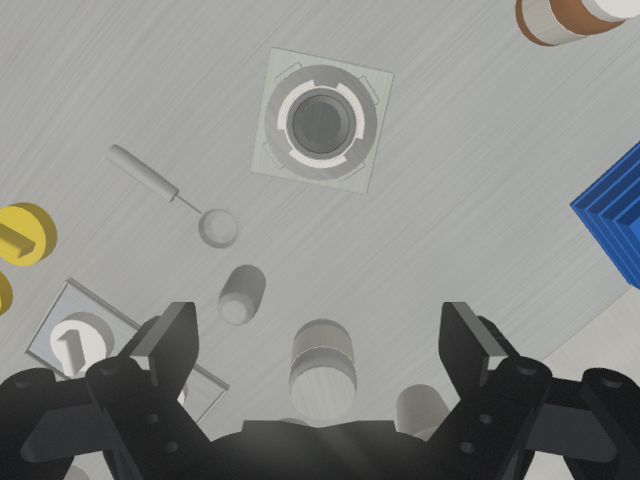

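Canister collar centre at about (321,124), with three white segments. Next I'll unwarp it into a top-down map for the angles.

```bash
python3 - <<'E'
from h import *
w=viewer.camera("wrist")
g=w["color"][55:195,250:395]
cv2.imwrite("pics/can2.png",cv2.resize(g,None,fx=4.1,fy=4.1,interpolation=cv2.INTER_CUBIC))
gr=cv2.cvtColor(g,cv2.COLOR_BGR2GRAY)
m=(gr>195).astype(np.uint8);n,l,st,ce=cv2.connectedComponentsWithStats(m)
print([ (st[i][:5],ce[i]) for i in range(1,n) if st[i][4]>60])
big=cv2.resize(gr,None,fx=4,fy=4,interpolation=cv2.INTER_CUBIC);
q=np.argwhere(big>200)[:,::-1];q=(q+.5)/4-.5+[250,55]
# neck/ring ellipse from dark bore
z=.146
P=np.array([onz(w,p,z)[:2] for p in q]); c0=np.array(onz(w,(321,124),z)[:2])
for it in range(15):
    r=np.linalg.norm(P-c0,axis=1);k=(r>.023)&(r<.036)
    A=np.c_[2*P[k],np.ones(k.sum())];x=np.linalg.lstsq(A,(P[k]**2).sum(1),rcond=None)[0];c0=x[:2]
print(c0,np.sqrt(x[2]+c0@c0))
# 52mm neck / dark bore
for thr in (70,90,110):
    mm=(gr<thr).astype(np.uint8);qs=max(cv2.findContours(mm,0,2)[0],key=cv2.contourArea);e=cv2.fitEllipse(qs);print(thr,e,onz(w,(e[0][0]+250,e[0][1]+55),.158))
ang=np.degrees(np.arctan2(*(P[k]-c0).T[::-1]))%360
print(np.histogram(ang,90,(0,360))[0])
E
```

```text
[(array([ 30,  24,  72,  88, 901], dtype=int32), array([56.09322974, 74.60044395])), (array([ 84,  27,  32,  55, 403], dtype=int32), array([105.86848635,  51.7369727 ]))]
[0.53646417 0.17521791] 0.028770655883307832Traceback (most recent call last):
  File "<stdin>", line 19, in <module>
ValueError: max() iterable argument is empty
```

View pics/can2.png

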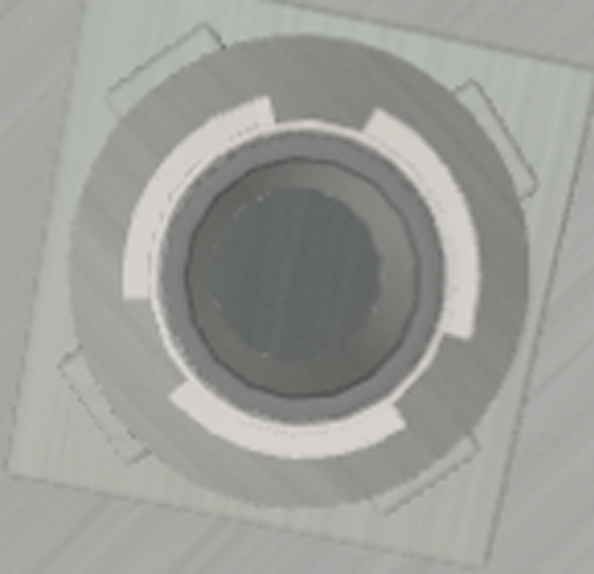

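```bash
python3 - <<'E'
from h import *
w=viewer.camera("wrist")
f=lambda p,z:onz(w,((p[0]+.5)/4.1-.5+250,(p[1]+.5)/4.1-.5+55),z)[:2]
print("ring", np.mean([f(p,.158) for p in [(161,277),(444,277),(302,130),(302,425)]],0),[np.round(f(p,.158),4) for p in [(161,277),(444,277),(302,130),(302,425)]])
S=[(268,97),(123,298),(170,395),(405,424),(472,338),(377,108)]
for z in (.143,.149):
    P=np.array([f(p,z) for p in S]);A=np.c_[2*P,np.ones(6)];x=np.linalg.lstsq(A,(P**2).sum(1),rcond=None)[0];c=x[:2]
    d=P-c;print(z,c,np.linalg.norm(d,axis=1).round(4),(np.degrees(np.arctan2(d[:,1],d[:,0]))).round(1))
E
```

```text
ring [0.53606142 0.17401391] [array([0.5189, 0.1571]), array([0.5528, 0.1914]), array([0.5187, 0.191 ]), array([0.5538, 0.1566])]
0.143 [0.536425   0.17407422] [0.0318 0.0325 0.0317 0.0319 0.0323 0.0321] [ 146.6 -128.8  -94.2   -8.7   26.7  111.6]
0.149 [0.5363362  0.17405766] [0.0312 0.0319 0.0311 0.0313 0.0317 0.0315] [ 146.6 -128.8  -94.2   -8.7   26.7  111.6]
```

```bash
python3 -m handwheel '[[0,-0.009,-0.045,0,1],[0,-0.018,-0.09,0,1],[0,-0.027,-0.135,0,1],[0,-0.036,-0.18,0,1],[0,-0.045,-0.225,0,1]]' && python3 -m handwheel '[[0,-0.01,-0.045,0,0],[0,-0.018,-0.08,-0.02,0],[0,-0.024,-0.11,-0.05,0],[0,-0.024,-0.118,-0.09,0],[0,-0.024,-0.118,-0.13,0]]'
python3 - <<'E'
from h import *
o=get_obs();print(o["ee_pos"],o["tcp_rot"],o["wrist_force"])
w=viewer.camera("wrist");cv2.imwrite("pics/w3.png",w["color"]);print(w["origin"],w["orientation"],proj(w,[.513,-.2147,.0267]))
E
```

```text
time: 3.2
ee_pos: [0.5343, -0.1034, 0.3128]
tcp_rot: [179.9, -0.1, 46.2]
wrist_force: [0.5, -0.1, 0.3]
opening: 0.0849
time: 3.7
ee_pos: [0.5088, -0.2245, 0.1822]
tcp_rot: [179.8, -0.1, 45.8]
wrist_force: [-0.7, 0.5, -0.4]
opening: 0.0855
[ 0.5087735  -0.22447568  0.18223441] [ 1.79755529e+02 -1.04068837e-01  4.57868551e+01] [-0.68945996  0.50033526 -0.35122774]
[ 0.45858148 -0.17679308  0.32559981] [ 1.63819098e+02 -8.87369702e-02  4.57562533e+01] [332.25031606 208.5137549 ]
```

View pics/w3.png

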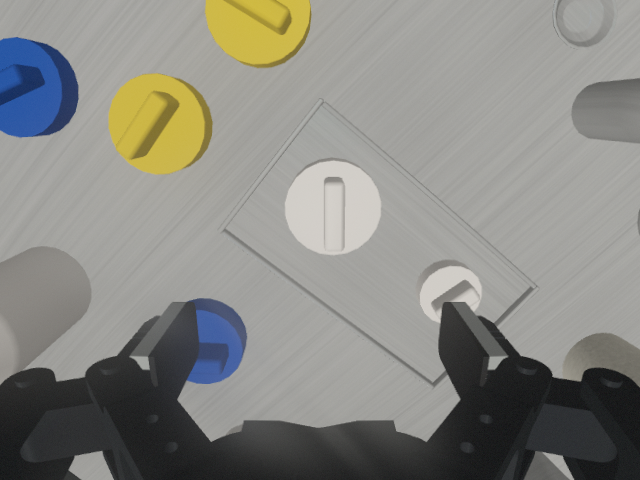

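```bash
python3 - <<'E'
from h import *
w=viewer.camera("wrist");g=cv2.cvtColor(w["color"],cv2.COLOR_BGR2GRAY)[150:262,278:390]
m=(g>200).astype(np.uint8);q=max(cv2.findContours(m,0,2)[0],key=cv2.contourArea);e=cv2.fitEllipse(cv2.convexHull(q));print(e,onz(w,(e[0][0]+278,e[0][1]+150),.0267),get_obs()["ee_pos"],get_obs()["tcp_rot"])
b=cv2.resize(g,None,fx=5,fy=5,interpolation=cv2.INTER_CUBIC);cv2.imwrite("pics/bar2.png",cv2.normalize(np.clip(b,150,240),None,0,255,cv2.NORM_MINMAX))
E
```

```text
((55.95338821411133, 65.84916687011719), (94.22379302978516, 97.17300415039062), 80.35895538330078) [ 0.51243931 -0.214008    0.0267    ] [ 0.50657042 -0.2220088   0.17763206] [-1.79676126e+02  9.61413153e-02  4.59045514e+01]
```

View pics/bar2.png

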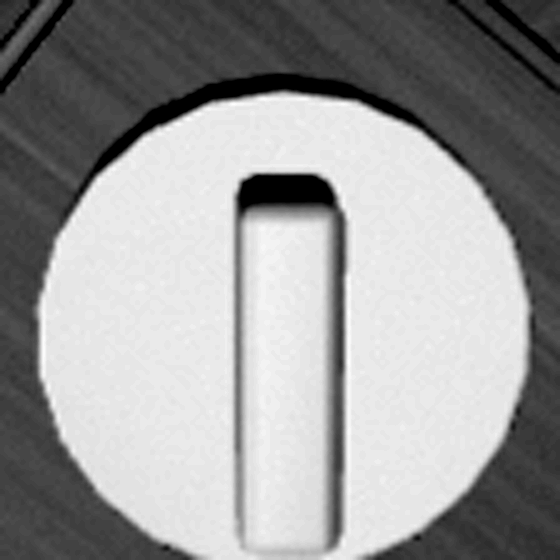

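```bash
python3 -m handwheel '[[0,0.006,0.0077,-0.02,0],[0,0.006,0.0077,-0.06,0],[0,0.006,0.0077,-0.1,0],[0,0.006,0.0077,-0.125,0],[0,0.006,0.0077,-0.125,0]]' && python3 -m handwheel '[[0,0,0,0,0],[0,0,0,0,0]]'
```

```text
time: 4.3
ee_pos: [0.5113, -0.2143, 0.0518]
tcp_rot: [-179.5, 0.2, 45.8]
wrist_force: [-1.1, 0.5, -0.0]
opening: 0.0855
time: 4.5
ee_pos: [0.5125, -0.2151, 0.0548]
tcp_rot: [-179.7, 0.1, 45.8]
wrist_force: [0.4, 0.7, 0.3]
opening: 0.0855
```

```bash
python3 -m handwheel '[[0,0,0.0005,-0.012,0],[0,0,0.0005,-0.0225,0],[0,0,0.0005,-0.0225,0],[0,0,0.0005,-0.0225,0]]' && python3 -m handwheel '[[0.5,0,0,0,0],[0.9,0,0,0,0],[1,0,0,0,0],[1,0,0,0,0],[1,0,0,0,0]]' 40
```

```text
time: 4.9
ee_pos: [0.5121, -0.2145, 0.0319]
tcp_rot: [-179.7, 0.1, 45.8]
wrist_force: [-0.1, -0.4, 0.2]
opening: 0.0854
time: 5.4
ee_pos: [0.5123, -0.2145, 0.0322]
tcp_rot: [-179.7, 0.1, 45.8]
wrist_force: [-4.3, 1.9, 9.9]
opening: 0.013
```

```bash
python3 -m handwheel '[[1,0,0,0,0],[1,0,0,0,0]]'; python3 - <<'E'
from h import *
w=viewer.camera("wrist");cv2.imwrite("pics/w4.png",w["color"][100:,:])
o=get_obs();print(o["ee_pos"],o["wrist_force"],o["opening"],o["torque"])
E
```

```text
time: 5.6
ee_pos: [0.5123, -0.2145, 0.0321]
tcp_rot: [-179.7, 0.1, 45.8]
wrist_force: [-0.0, 0.0, 1.4]
opening: 0.0131
[ 0.51228386 -0.21450788  0.0321596 ] [-0.14030048 -0.29100561  0.22256855] 0.013231139575667603 [ 0.07008104 -0.0141571  -0.01821861]
```

View pics/w4.png

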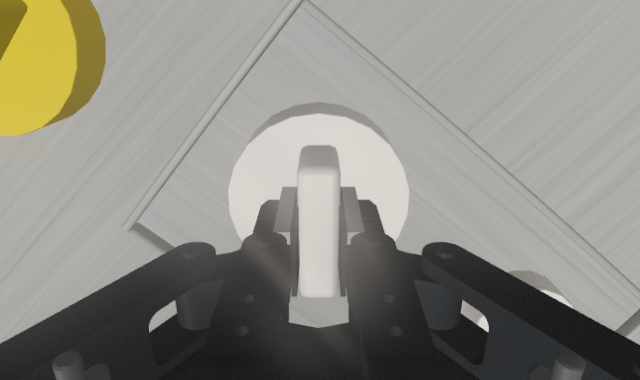

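```bash
python3 -m handwheel '[[1,0,0,0.02,0],[1,0,0,0.06,0],[1,0,0,0.1,0],[1,0,0,0.15,0],[1,0,0,0.19,0]]' && python3 -m handwheel '[[1,0.003,0.03,0.02,-6],[1,0.006,0.07,0.02,-13],[1,0.009,0.115,0.02,-20],[1,0.011,0.16,0.02,-27],[1,0.014,0.205,0.02,-32]]' && python3 -m handwheel '[[1,0.001,0.045,0,0],[1,0.004,0.09,0,0],[1,0.007,0.13,0,0],[1,0.009,0.16,0,0],[1,0.009,0.16,0,0]]'; python3 -m handwheel '[[1,0,0,0,0],[1,0,0,0,0]]'
python3 - <<'E'
from h import *
for n in ("wrist","scene","top"):
    c=viewer.camera(n);cv2.imwrite(f"pics/{n}5.png",c["color"])
o=get_obs();print(o["ee_pos"],o["tcp_rot"],o["wrist_force"],o["opening"])
E
```

```text
time: 6.15
ee_pos: [0.5122, -0.2145, 0.2248]
tcp_rot: [-179.7, 0.1, 45.8]
wrist_force: [0.6, -0.9, -1.6]
opening: 0.0137
time: 6.65
ee_pos: [0.5259, -0.0079, 0.2448]
tcp_rot: [-179.8, 0.1, 13.5]
wrist_force: [1.0, -0.6, -0.1]
opening: 0.013
time: 7.15
ee_pos: [0.5347, 0.1554, 0.244]
tcp_rot: [-179.7, 0.1, 13.7]
wrist_force: [-0.2, -0.4, -1.1]
opening: 0.0131
time: 7.35
ee_pos: [0.5346, 0.1551, 0.2438]
tcp_rot: [-179.7, 0.1, 13.7]
wrist_force: [0.6, 1.1, -1.4]
opening: 0.0128
[0.53473079 0.1545522  0.24412047] [-1.79719860e+02  1.09501937e-01  1.36215854e+01] [-0.43148642 -0.48323072 -1.24582626] 0.013485117829573772
```

View pics/wrist5.png

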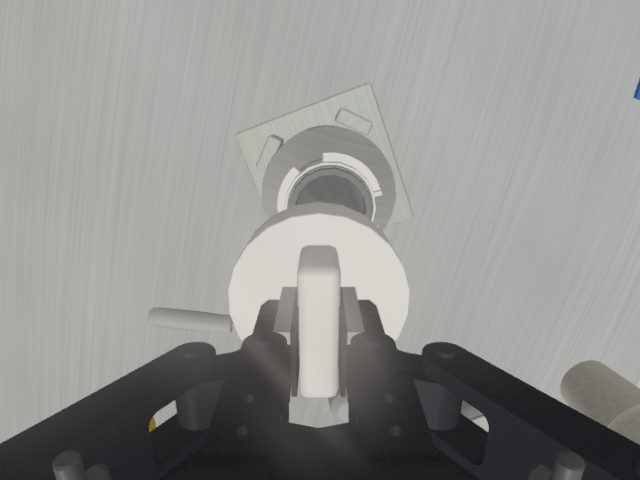

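View pics/scene5.png

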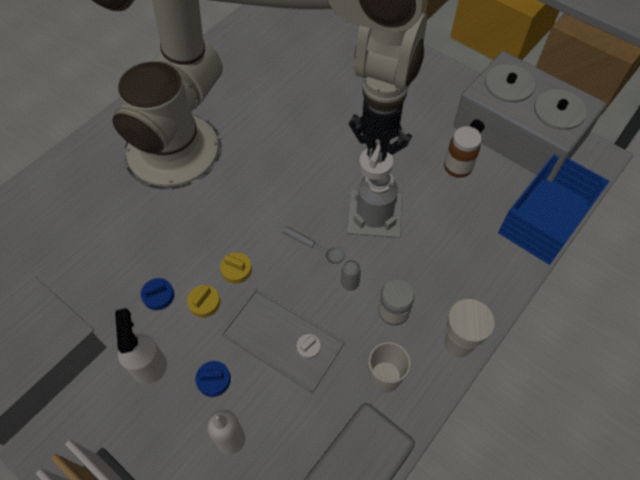

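```bash
python3 - <<'E'
from h import *
w=viewer.camera("wrist");o=get_obs()
g=cv2.cvtColor(w["color"],cv2.COLOR_BGR2GRAY)
b=g[130:360,210:430];cv2.imwrite("pics/lid5.png",cv2.resize(b,None,fx=2.6,fy=2.6,interpolation=cv2.INTER_CUBIC))
E
```

```text
(no output)
```

View pics/lid5.png

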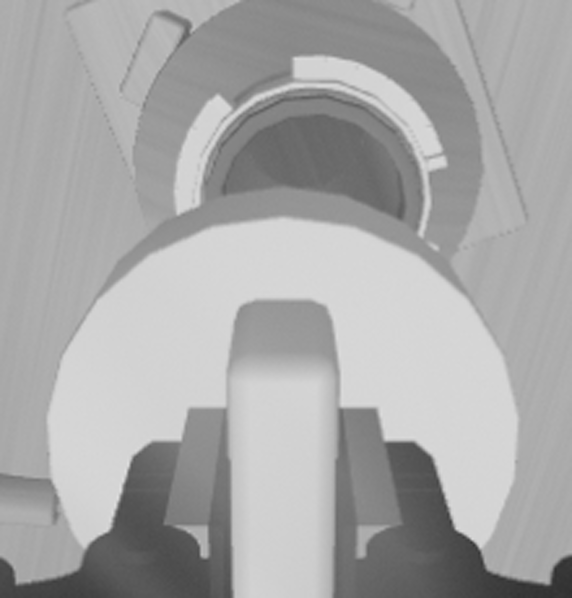

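```bash
python3 - <<'E'
from h import *
w=viewer.camera("wrist");o=get_obs()
f=lambda p,z:onz(w,((p[0]+.5)/2.6-.5+210,(p[1]+.5)/2.6-.5+130),z)[:2]
from scipy.optimize import least_squares
def fit(pts,z,r=None):
    P=np.array([f(p,z) for p in pts])
    if r: s=least_squares(lambda x:np.linalg.norm(P-x,axis=1)-r,P.mean(0));return s.x,(s.fun*1e3).round(1)
    s=least_squares(lambda x:np.linalg.norm(P-x[:2],axis=1)-x[2],[*P.mean(0),.03]);return s.x,(s.fun*1e3).round(1)
zt=o["ee_pos"][2]-.0281+.0227
L=[(47,425),(62,355),(100,295),(190,232),(283,217),(370,230),(445,265),(500,350),(518,420),(510,490),(485,545),(60,510),(82,550)]
print(fit(L,zt),fit(L,zt,.036),o["ee_pos"])
T=[(175,195),(183,150),(218,95),(293,57),(340,57),(400,90),(437,150)]
print(fit(T,.147),fit(T,.147,.0317))
E
```

```text
(array([0.5349873 , 0.15364374, 0.03603508]), array([-0.2, -0.1, -0.1, -0. , -0.3,  0. ,  1. , -0.3, -0.2, -0.2, -0. ,
        0.2,  0.2])) (array([0.53497976, 0.15367155]), array([-0.1, -0.1, -0.1, -0. , -0.3,  0. ,  1. , -0.2, -0.1, -0.1,  0. ,
        0.3,  0.3])) [0.53472601 0.15468218 0.24415531]
(array([0.53586662, 0.17592216, 0.03051741]), array([ 0.4, -0.2, -0.4,  0. ,  0.5, -0. , -0.2])) (array([0.53654743, 0.17453412]), array([-0.5, -0.6, -0.3,  0.4,  0.7, -0.2, -1.2]))
```

```bash
python3 -m handwheel '[[1,0.0012,0.0198,0,0],[1,0.0012,0.0198,-0.02,0],[1,0.0012,0.0198,-0.04,0],[1,0.0012,0.0198,-0.05,0],[1,0.0012,0.0198,-0.05,0]]' && python3 -m handwheel '[[1,0,0,-0.002,0],[1,0,0,-0.005,0],[1,0,0,-0.008,0],[1,0,0,-0.011,0],[1,0,0,-0.011,0]]'
```

```text
time: 8.1
ee_pos: [0.5354, 0.1739, 0.1929]
tcp_rot: [-179.7, 0.2, 13.6]
wrist_force: [0.3, 0.1, -0.3]
opening: 0.0131
time: 8.6
ee_pos: [0.5353, 0.1739, 0.1816]
tcp_rot: [-179.7, 0.3, 13.6]
wrist_force: [0.6, -0.4, -0.3]
opening: 0.0132
```

```bash
python3 -m handwheel '[[1,0.0005,0.0005,-0.001,0],[1,0.0005,0.0005,-0.002,0],[1,0.0005,0.0005,-0.003,0],[1,0.0005,0.0005,-0.004,0],[1,0.0005,0.0005,-0.004,0]]' && python3 -m handwheel '[[1,0,0,-0.001,0],[1,0,0,-0.002,0],[1,0,0,-0.002,0]]'
```

```text
time: 9.1
ee_pos: [0.5357, 0.1744, 0.1774]
tcp_rot: [-179.7, 0.3, 13.6]
wrist_force: [-0.2, -0.2, 0.5]
opening: 0.013
time: 9.4
ee_pos: [0.5357, 0.1744, 0.1752]
tcp_rot: [-179.7, 0.3, 13.6]
wrist_force: [0.0, 0.4, -1.0]
opening: 0.0134
```

```bash
python3 -m handwheel '[[1,0,0,-0.001,0],[1,0,0,-0.001,0]]' && python3 -m handwheel '[[1,0,0,-0.001,0],[1,0,0,-0.001,0]]'
```

```text
time: 9.6
ee_pos: [0.5357, 0.1744, 0.1741]
tcp_rot: [-179.7, 0.3, 13.6]
wrist_force: [0.4, 1.0, -0.8]
opening: 0.0134
time: 9.8
ee_pos: [0.5358, 0.1743, 0.1739]
tcp_rot: [-179.7, 0.2, 13.6]
wrist_force: [-1.3, -1.1, 4.7]
opening: 0.0132
```

Contact: a light 5 N, with the lid origin about 0.4 mm below thread-start height. Now turning backward.

```bash
python3 -m handwheel '[[1,0,0,-0.0006,3],[1,0,0,-0.0006,6],[1,0,0,-0.0006,9]]' && python3 -m handwheel '[[1,0,0,-0.0007,3],[1,0,0,-0.0007,5]]'
```

```text
time: 10.1
ee_pos: [0.5363, 0.1748, 0.1744]
tcp_rot: [-179.7, 0.1, 22.7]
wrist_force: [-0.7, 1.7, 7.1]
opening: 0.0131
time: 10.3
ee_pos: [0.5366, 0.1752, 0.1747]
tcp_rot: [-179.7, -0.0, 27.8]
wrist_force: [-0.1, 0.2, 5.2]
opening: 0.0129
```

```bash
python3 -m handwheel '[[1,0,0,-0.0006,3],[1,0,0,-0.0006,5]]' && python3 -m handwheel '[[1,0,0,-0.0008,2],[1,0,0,-0.0008,4]]'
```

```text
time: 10.5
ee_pos: [0.537, 0.1754, 0.1746]
tcp_rot: [-179.7, -0.1, 33.0]
wrist_force: [-0.1, 0.9, -0.2]
opening: 0.013
time: 10.7
ee_pos: [0.537, 0.1754, 0.1737]
tcp_rot: [-179.7, -0.1, 37.0]
wrist_force: [0.4, -0.1, -0.5]
opening: 0.0134
```

The force vanished at yaw ~32–37, so it's off the thread start. Following it down gently.

```bash
python3 -m handwheel '[[1,-0.0003,-0.0004,-0.001,0],[1,-0.0005,-0.0008,-0.002,0],[1,-0.0005,-0.0008,-0.003,0],[1,-0.0005,-0.0008,-0.003,0]]' && python3 -m handwheel '[[1,0,0,-0.001,0],[1,0,0,-0.002,0],[1,0,0,-0.002,0]]'
```

```text
time: 11.1
ee_pos: [0.5365, 0.1746, 0.1704]
tcp_rot: [-179.7, -0.1, 37.0]
wrist_force: [0.5, 0.2, -1.0]
opening: 0.0134
time: 11.4
ee_pos: [0.5364, 0.1746, 0.1683]
tcp_rot: [-179.7, -0.1, 37.0]
wrist_force: [0.1, 1.4, -1.3]
opening: 0.0131
```

```bash
python3 -m handwheel '[[1,0,0,-0.0005,0],[1,0,0,-0.001,0],[1,0,0,-0.001,0]]' && python3 -m handwheel '[[1,0,0,-0.0007,0],[1,0,0,-0.0007,0]]'
```

```text
time: 11.7
ee_pos: [0.5364, 0.1746, 0.1674]
tcp_rot: [-179.7, -0.1, 37.0]
wrist_force: [-0.5, -0.6, 0.2]
opening: 0.0134
time: 11.9
ee_pos: [0.5364, 0.1746, 0.167]
tcp_rot: [-179.7, -0.1, 37.0]
wrist_force: [0.4, -0.1, 2.0]
opening: 0.0131
```

Ring contact is at TCP z 0.1672, as predicted for "dropped". Now clockwise.

```bash
python3 -m handwheel '[[1,0,0,-0.0002,-5],[1,0,0,-0.0002,-10]]' && python3 -m handwheel '[[1,0,0,-0.0003,-5],[1,0,0,-0.0003,-10]]' && python3 -c "
from workcell import get_obs as g
print(g()['torque'])"
```

```text
time: 12.1
ee_pos: [0.5366, 0.1745, 0.1671]
tcp_rot: [-179.7, -0.1, 26.8]
wrist_force: [0.1, -0.1, 2.6]
opening: 0.0129
time: 12.3
ee_pos: [0.5367, 0.1745, 0.167]
tcp_rot: [-179.7, -0.2, 16.6]
wrist_force: [-0.3, -0.6, 3.1]
opening: 0.0132
[-0.0960161   0.167824    0.11482855]
```

```bash
python3 -m handwheel '[[1,0,0,-0.0003,-4],[1,0,0,-0.0004,-8]]' && python3 -m handwheel '[[1,0,0,-0.0003,-4],[1,0,0,-0.0006,-8]]' && python3 -m handwheel '[[1,0,0,-0.0003,-4],[1,0,0,-0.0006,-8]]' && python3 -c "
from workcell import get_obs as g
print(g()['torque'])"
```

```text
time: 12.5
ee_pos: [0.5367, 0.1745, 0.167]
tcp_rot: [-179.7, -0.2, 8.4]
wrist_force: [0.0, 0.5, 2.9]
opening: 0.0131
time: 12.7
ee_pos: [0.5368, 0.1745, 0.1668]
tcp_rot: [-179.7, -0.2, 0.3]
wrist_force: [-0.8, -0.9, 3.7]
opening: 0.0131
time: 12.9
ee_pos: [0.5368, 0.1746, 0.1664]
tcp_rot: [-179.7, -0.2, -7.9]
wrist_force: [-1.5, 0.6, 2.5]
opening: 0.0133
[0.17951303 0.44821951 0.14301729]
```

```bash
python3 -m handwheel '[[1,0,0,-0.0003,-4],[1,0,0,-0.0006,-8]]' && python3 -m handwheel '[[1,0,0,-0.0003,-4],[1,0,0,-0.0006,-8]]' && python3 -c "
from workcell import get_obs as g
print(g()['torque'])"
```

```text
time: 13.1
ee_pos: [0.5366, 0.1749, 0.1659]
tcp_rot: [-179.7, -0.2, -16.0]
wrist_force: [-1.1, 1.5, 2.8]
opening: 0.0133
time: 13.3
ee_pos: [0.5363, 0.1752, 0.1654]
tcp_rot: [-179.6, -0.2, -24.2]
wrist_force: [-1.3, 1.3, 3.4]
opening: 0.0133
[0.38857302 0.54605807 0.36265683]
```

```bash
python3 -m handwheel '[[1,0,0,-0.0003,-4],[1,0,0,-0.0005,-7],[1,0,0,-0.0005,-7]]' && python3 -c "
from workcell import get_obs as g
print(g()['torque'])"
```

```text
time: 13.6
ee_pos: [0.5361, 0.1756, 0.165]
tcp_rot: [-179.6, -0.1, -31.2]
wrist_force: [-3.3, 2.6, 1.6]
opening: 0.0132
[0.53922724 0.60293628 0.11244167]
```

```bash
python3 -m handwheel '[[1,0,0,-0.0002,-2.5],[1,0,0,-0.0002,-2.5]]' && python3 -m handwheel '[[1,0,0,0,0],[1,0,0,0,0]]' && python3 -m handwheel '[[0.8,0,0,0,0],[0.6,0,0,0,0],[0.4,0,0,0,0],[0.3,0,0,0,0],[0.3,0,0,0,0]]' && python3 -c "
from h import *
w=viewer.camera('wrist');cv2.imwrite('pics/w6.png',w['color']);print(get_obs()['wrist_force'])"
```

```text
time: 13.8
ee_pos: [0.5361, 0.1758, 0.1648]
tcp_rot: [-179.6, -0.1, -33.6]
wrist_force: [-1.0, 1.5, 1.3]
opening: 0.0127
time: 14.0
ee_pos: [0.5361, 0.1758, 0.1648]
tcp_rot: [-179.6, -0.1, -33.5]
wrist_force: [-0.8, 0.8, 0.9]
opening: 0.0131
time: 14.5
ee_pos: [0.5361, 0.1757, 0.1648]
tcp_rot: [-179.6, -0.1, -33.5]
wrist_force: [0.0, -0.2, -0.2]
opening: 0.0598
[0.17242904 0.60659262 0.3302146 ]
```

View pics/w6.png

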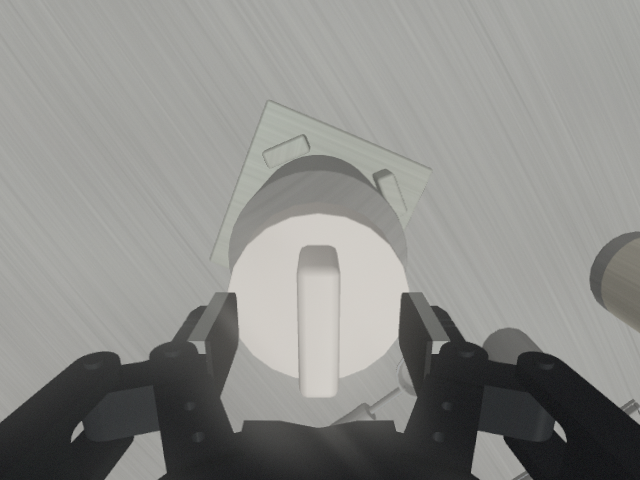

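The lid stayed level in place, disc spanning (229–409), with the bar still aligned. Now retreating.

```bash
python3 -m handwheel '[[0.3,0,0,0.02,0],[0.3,0,0,0.05,0],[0.3,0,0,0.09,0],[0.2,0,0,0.13,0],[0,0,0,0.15,0]]' && python3 -m handwheel '[[0,-0.03,-0.02,0,0],[0,-0.06,-0.04,0,0],[0,-0.06,-0.04,0,0]]'; python3 - <<'E'
from h import *
for n in ("wrist","scene","top"):
    c=viewer.camera(n);cv2.imwrite(f"pics/{n}7.png",c["color"])
    if n=="wrist":
        g=cv2.cvtColor(c["color"],cv2.COLOR_BGR2GRAY)
        for z in (.1596,.165): pass
        m=(g>205).astype(np.uint8);n_,l,st,ce=cv2.connectedComponentsWithStats(m)
        i=1+np.argmax(st[1:,4]);print(st[i],proj(c,[.5363,.1742,.1596]))
        print(proj(c,[.5363,.1742,.1596+.028]))
E
```

```text
time: 15.05
ee_pos: [0.5363, 0.1758, 0.3185]
tcp_rot: [-179.4, -0.3, -33.5]
wrist_force: [0.2, 0.3, 0.4]
opening: 0.0805
time: 15.35
ee_pos: [0.4739, 0.1343, 0.32]
tcp_rot: [-179.4, -0.3, -33.6]
wrist_force: [1.0, 0.5, 0.3]
opening: 0.085
[319  72  49  57 614] [357.31069515 123.36456426]
[361.51321625 123.30818381]
```

View pics/wrist7.png

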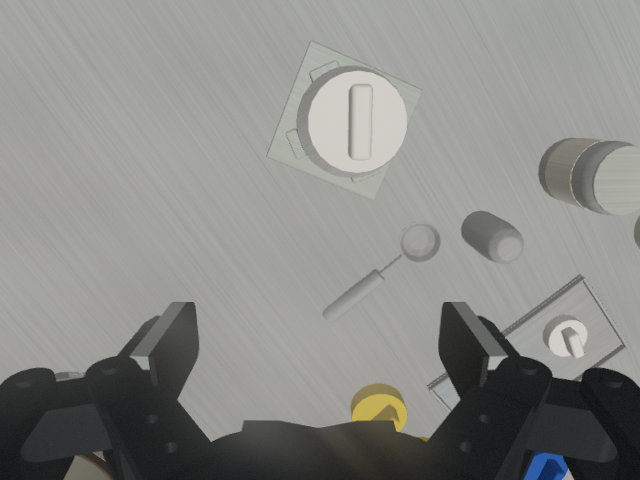

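View pics/scene7.png

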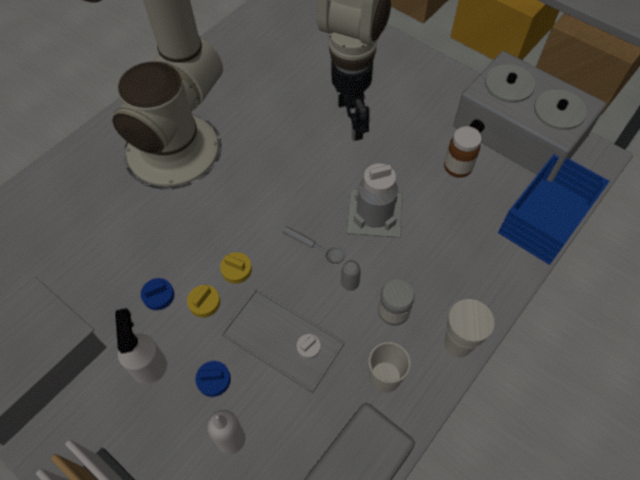

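The lid's disc is at (357,122) and the prediction for home was (357,123). It sits level, and the spoon, shaker, small lid and look-alikes haven't moved. Handing in.

```bash
python3 -c "
from workcell import job_done,get_obs
o=get_obs();print(o['time'],o['wrist_force'],abs(o['qd']).max());print(job_done())"
```

```text
15.5 [-0.94318432 -0.51336756 -0.03868033] 1.4457544312190456
the job is handed in; nothing more can be done
None
```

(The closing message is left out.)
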